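Hold a salvaged heat sink home on the conductivity tester

TASK

Find out what alloy the finned heat sink is: stand it upright as it is on the plate of the test stand and bring one end against the blue side fence while still clear of the sprung probe, then slide it straight along the fence, flat base first, until the probe is pushed fully in and the base is flush on the black end stop. Do not press the probe with the heat sink away from the fence, since that drags and wears the tip. Finish while still gripping the heat sink and pressing it into the corner against both stops, for the probe would push it back out and the meter reads only while it is held; leave the blue circuit board, blue capacitor and transformer alone.

Things in the scene. Friction and masses are not known exactly. Their poses are not given: they have to be found in the camera images.
- test_stand: Fixed test stand: aluminium plate, x -90 to +135 and y -85 to +85 mm of its origin, top 12 mm above the bench. Origin at bench level under the work area, z up, +x towards the meter, +y towards the blue fence. Plate is clear at x -90 to +20, y -85 to +50 mm. Grey meter at x over 65 mm, at most 70 mm above the bench. Seated, the heat sink covers x -9 to +20, y -20 to +50 mm
- end_stop: Black bar on the stand, across its x axis: its face looks to -x and lies at x = +20 mm of the stand, from y = -40 to +50 mm; 18 mm high above the plate. Its reported origin is the stand's origin
- side_fence: Blue bar on the stand, along its x axis: its face looks to -y and lies at y = +50 mm of the stand, from x = -73 to +20 mm; 22 mm high above the plate. Its reported origin is the stand's origin
- probe (a joint): Sprung steel pin 10 mm across with a red tip, 8 mm out of the end stop at y = +15 mm of the stand, 10 mm above the plate. Value in m: 0 out, grows as it is pushed in along the stand's +x, 0.008 with the heat sink flush on the end stop. 2 N to start it, 5 N fully in; it springs out again. With friction on plate (about 0.6) and fence some 15 N of push seats it; bear only lightly down
- probe_tip (a point): Middle of the probe's red tip; with the probe out at x = +12, y = +15, z = +22 mm of the stand
- corner (a point): Where the faces of the two stops meet the top of the plate: x = +20, y = +50, z = +12 mm of the stand; axes as the stand
- heat_sink: Grey finned alloy heat sink, 100 to 200 g, standing on its side: 29 mm thick from flat base to fin tips, 70 mm long, 45 mm tall. Origin mid of the flat outer face of the base, 22.5 mm above its foot. Own +z level from the base through the fins, own y level along its length (ends +-35 mm), own +x up. Leans up to 0.03 rad when free. Grip across the 29 mm near the top so the fingers clear the stops
- flat_face (a point): Middle of the flat base face of the heat sink, same as its origin
- fence_end (a point): Middle of the end of the heat sink that goes against the fence when the flat base faces the end stop: y = +35 mm, z = +14.5 mm of the heat sink
- blue_board: Blue circuit board, 55 x 80 x 14 mm, loose; leave alone. Origin under its middle
- blue_can: Blue capacitor can, 36 mm across, 55 mm tall, loose; leave alone. Origin under its middle
- transformer: Small transformer, 43 x 73 x 37 mm, loose; leave alone. Origin under its middle
Mind the look-alikes: they are no part of the job. What is shaped like the heat_sink but pink or red is not meant.

How it is judged:
On the way:
1. the heat sink stands on the plate, its end against the side fence, with the probe still fully out (contact force between heat_sink and side_fence above 0.5 N and z of flat_face in the frame of corner below 0.0255 m and value of joint probe below 0.001 m), for 0.2 s.
At the end, for the whole second after the job is handed in: The gripper still holds the heat sink (over 1 N), which stands upright on the plate (within 3 mm and 0.06 rad), its flat base square to the end stop (0.05 rad), within 2 mm of both stops and pressing on each with over 1 N, the probe in by more than 7 mm, and everything still (value of joint probe above 0.007 m and contact force between heat_sink and end_stop above 1 N and contact force between heat_sink and side_fence above 1 N and contact force between the fingers and heat_sink above 1 N and x of flat_face in the frame of corner above -0.002 m and y of fence_end in the frame of corner above -0.002 m and z of flat_face in the frame of corner below 0.0255 m and angle between heat_sink's own x axis and vertical below 0.06 rad and angle between the z axis of heat_sink and the x axis of test_stand, either way round below 0.05 rad and linear speed of heat_sink below 0.01 m/s); the arm keeps its last pose, push and grip.
It fails at once if the probe is pressed (over 2 mm) while the end of the heat sink is more than 5 mm off the side fence (value of joint probe above 0.002 m and y of fence_end in the frame of corner below -0.005 m).
It fails at once if the blue board, the capacitor or the transformer is moved by more than 20 mm (distance of any of blue_board, blue_can, transformer from where it was at the start of the episode above 0.02 m).
It also fails if it takes over 58 s, if anything falls off the work surface, if the arm or the gripper's body presses on something with over 40 N, if the wrist force passes 120 N, or if a joint passes its speed limit or range.

ROBOT

A 6-joint arm with a two-finger parallel gripper is mounted at the origin on a cart in front of the work surface, level with it; the furniture and walls round the work are solid. World frame = base frame: x ahead of the robot, y to its left, z up, the work surface at z = 0. Lengths are in m, angles in rad, forces in N, time in s.
With the tool pointing down it reaches from about 0.35 to 0.725 m from the base axis. Payload 4.3 kg.
Tool frame: the origin (TCP) lies at the centre of the arm's flange, where the gripper is bolted on; the fingertips stand 173 mm ahead of it and the grasp point (between the pads) lies 155 mm ahead of it; z points along the fingers, y is the line along which they close (so a half turn about z gives the same grasp; the last joint's range is limited). The gripper opens to 85 mm and grips with 20 to 120 N. Pads are 22 mm wide; open, the fingers measure 114 mm over their backs; the gripper's body (76 mm by 85 mm) begins 54 mm behind the grasp point. The pads swing forward as they close: fully open they stand 13 mm farther back than shut.
Start: joints at [-1.277, 0.377, 0.081, 1.274, 0, 1.46], TCP at [0.226, -0.529, 0.405] pointing down, gripper open.
Joint ranges: [-2.72, 2.72], [-0.84, 1.66], [-1.02, 1.22], [-1.77, 2.12], [-1.37, 1.28], [-3.14, 3.14]. Speed limits (rad/s): [2.57, 2.57, 3.14, 3.14, 3.14, 3.14].

INTERFACE

Orientations are given as a unit quaternion [w, x, y, z].
In Python, from rig import * gives the robot as it stands.
- The arm moves only by the tool servo_tool, never from a script. Its arguments are lists of equal length, an entry for each row: "dr": the turn, a rotation vector about the world's x, y, z in degrees, a list of three; "delta_pos": the shift along the world's x, y, z in m, a list of three; "hand": the finger opening in m, from 0 to 0.0854. In form: {"dr": [[wx, wy, wz], ...], "delta_pos": [[x, y, z], ...], "hand": [hand, ...]}. A call has 1 to 10 rows; each row is the pose to reach, as a shift and turn from the pose commanded when the call began; what a row does not reach only later rows make up. A row lasts 1/10 s, in which the tool goes at most 50 mm and 8.59 degrees, less where a joint would pass 70% of its speed; a pose out of reach is approached as far as the arm can. A call with a gripper value outside its range is refused whole. The fingers move at their own pace and stop on an object; "newtons" is the grip in N (left out, the last holds). Time passes only in rows, so rows that repeat a pose let the fingers close. It gives the time, the measured TCP pose, the force, the opening and the grip force at its end, in the units of the state.
- get_obs(): the state, without advancing time (a new reading comes with each control period).
- camera(name): name is "side" or "top"; returns a dict with "pixels" (384x512x3 uint8, red, green, blue), "fx", "fy", "cx", "cy" (pixels), "origin" and "rotation" of the camera in the world. Camera axes: x right, y down, z forward; pixel columns grow to the right and rows downward; lengths in m; the calibration is good to about 2 mm. A picture is of the moment at which its call begins. There is no depth.
- close_job(): hands the job in; it is judged then, once.
The state is a dict: "time_s": time; "joint_pos": joint angles; "qd": joint speeds; "joint_torque": joint torques, N m; "eef_pos": TCP position; "ee_rot": TCP orientation; "wrist_force": force on the tool from outside, world axes, zero at the start; "moment": the same for the moment, N m; "finger_gap": finger opening in m; "grip_force": force on a finger pad.
Only numpy, scipy, OpenCV 4.12 (cv2) and the standard library are available. Lean on these libraries where they do the work, as an engineer would, in place of code of your own. Each camera call takes 0.05 s, during which the arm holds its last target. There are 200 camera calls.

## Working session

There is one attempt and no reset: what is moved stays moved. The work goes in short steps, Python scripts to look and compute and a tool call to move; the robot and the scene stay as the last step left them, time stands still between calls to the robot, and variables do not carry over. Pictures are saved under pics/ and viewed, at most 10 in all, crops included, and the job is handed in when it is done.

Besides the shell and the picture viewer there is one more tool, called after "Emit:" by a JSON object that holds its "api" and its "payload". servo_tool: Moves the arm, as the interface text tells. Its arguments: {"type":"object","properties":{"dr":{"type":"array","items":{"type":"array","items":{"type":"number"}}},"delta_pos":{"type":"array","items":{"type":"array","items":{"type":"number"}}},"hand":{"type":"array","items":{"type":"number"}},"newtons":{"type":"number"}},"required":["dr","delta_pos","hand"]}

```bash
mkdir -p pics; ls; python3 - <<'E'
from rig import *
import cv2
o=get_obs()
print({k:np.round(v,3).tolist() if hasattr(v,'__len__') else v for k,v in o.items()} if 'np' in globals() else o)
for n in("top","side"):
    c=camera(n); cv2.imwrite(f"pics/{n}0.png",c["pixels"][:,:,::-1])
    print(n,c["fx"],c["fy"],c["cx"],c["cy"],c["origin"],c["rotation"])
E
```

```text
pics
{'time_s': 0.0, 'joint_pos': array([-1.27730138e+00,  3.78076877e-01,  7.96336358e-02,  1.27438224e+00,
       -1.27674923e-05,  1.46047866e+00]), 'qd': array([-3.83736149e-04,  2.61489775e-04, -1.63336808e-03, -3.11580820e-05,
       -1.58702819e-03,  3.35040875e-04]), 'joint_torque': array([-1.12274218e-03, -4.63605380e+01,  2.69874161e+01,  2.08885287e-02,
       -4.33370806e-04, -7.65729027e-06]), 'eef_pos': array([ 0.22584162, -0.52846994,  0.40375561]), 'ee_rot': array([-1.00973891e-03,  9.79685567e-01,  2.00537179e-01, -9.91506900e-05]), 'wrist_force': array([-0.37082069, -0.85081696, -0.0742925 ]), 'moment': array([ 0.02807638, -0.01989876, -0.04291084]), 'grip_force': 0.0, 'finger_gap': 0.08528238772022327}
top 436.66871397317226 436.66871397317226 257.58518486597984 188.0748361733673 [0.41425588 0.02293777 1.05840957] [-0.03073528  0.70652552 -0.70556599  0.04531746]
side 391.1528903850262 391.1528903850262 258.400879359543 187.82663687105617 [ 0.39918272 -0.80535698  0.53028154] [-0.49845333  0.86112988 -0.09011689  0.04334225]
```

View pics/top0.png

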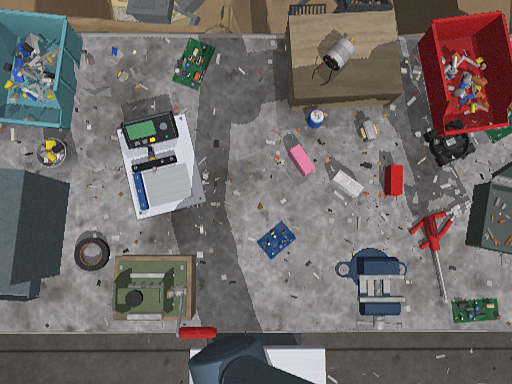

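View pics/side0.png

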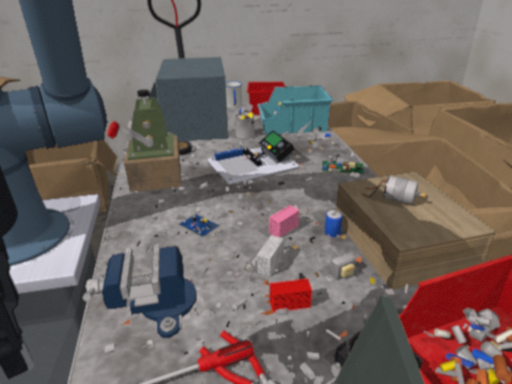

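Candidates (top view): a grey-white block at (348,183), pink at (302,159), red at (394,180), and the transformer at (368,129). By the description it is the grey one, so I'll check it in a close crop that also shows the stand.

```bash
python3 - <<'E'
import cv2,numpy as np
t=cv2.imread("pics/top0.png");s=cv2.imread("pics/side0.png")
f=lambda i,x,y,w,h,k:cv2.resize(i[y:y+h,x:x+w],None,fx=k,fy=k,interpolation=cv2.INTER_CUBIC)
a=np.vstack([f(t,325,160,50,50,6),f(s,245,225,50,50,6)])
b=f(t,110,105,100,120,5)
cv2.imwrite("pics/crop0.png",np.hstack([a,b[:600]]))
E
```

```text
(no output)
```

View pics/crop0.png

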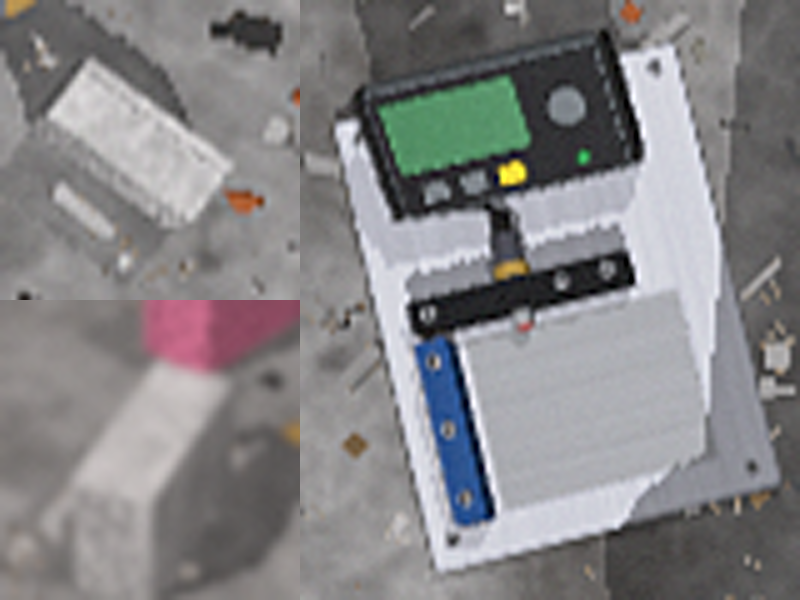

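```bash
cat > h.py <<'E'
import cv2,numpy as np
from scipy.spatial.transform import Rotation as R
def ray(c,uv):
    uv=np.atleast_2d(uv).astype(float)
    d=np.c_[(uv[:,0]-c["cx"])/c["fx"],(uv[:,1]-c["cy"])/c["fy"],np.ones(len(uv))]
    q=np.array(c["rotation"]); return np.array(c["origin"]),R.from_quat(q[[1,2,3,0]]).apply(d)
def onz(c,uv,z):
    o,d=ray(c,uv); return o+d*((z-o[2])/d[:,2])[:,None]
def proj(c,P):
    q=np.array(c["rotation"]); p=R.from_quat(q[[1,2,3,0]]).inv().apply(np.atleast_2d(P)-c["origin"])
    return np.c_[c["fx"]*p[:,0]/p[:,2]+c["cx"],c["fy"]*p[:,1]/p[:,2]+c["cy"]]
def tri(ca,a,cb,b):
    o1,d1=ray(ca,a);o2,d2=ray(cb,b);out=[]
    for x,y in zip(d1,d2):
        s=np.linalg.lstsq(np.c_[x,-y],o2-o1,rcond=None)[0]
        out.append((o1+s[0]*x+o2+s[1]*y)/2)
    return np.array(out)
E
python3 - <<'E'
from rig import *
from h import *
import pickle
T=[camera("top") for _ in range(4)];S=[camera("side") for _ in range(4)]
t=np.mean([c["pixels"] for c in T],0)[:,:,::-1];s=np.mean([c["pixels"] for c in S],0)[:,:,::-1]
C={"top":{k:v for k,v in T[0].items() if k!="pixels"},"side":{k:v for k,v in S[0].items() if k!="pixels"}}
pickle.dump((C,t,s),open("cam.pkl","wb"))
def st(a): lo,hi=np.percentile(a,(2,99)); return np.clip((a-lo)/(hi-lo)*255,0,255).astype(np.uint8)
a=cv2.resize(st(t[165:203,328:368]),(400,380),interpolation=cv2.INTER_CUBIC)
b=cv2.resize(st(s[232:280,250:290]),(400,480),interpolation=cv2.INTER_CUBIC)[:600]
im=np.zeros((480,800,3),np.uint8); im[:380,:400]=a; im[:480,400:]=b
cv2.imwrite("pics/crop1.png",im)
E
```

```text
(no output)
```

View pics/crop1.png

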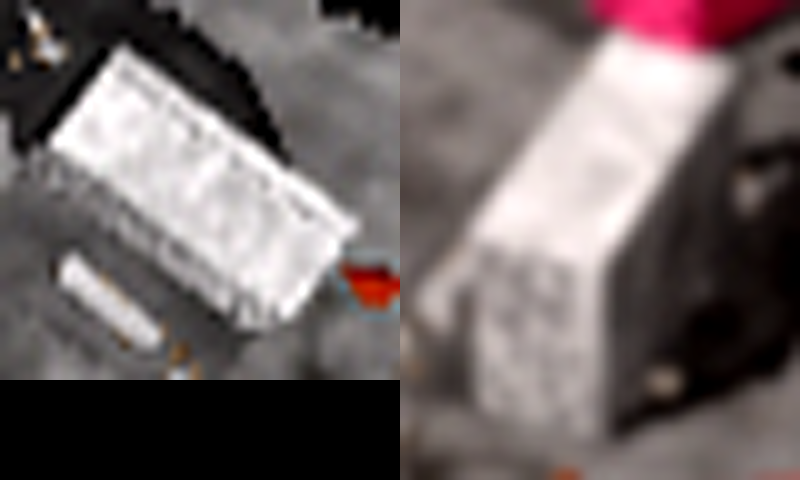

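The pictures show the grey block with a solid smooth strip along its upper-right long edge (top-view pixels (340,170)–(364,187)), and speckled fin stripes on the lower-left face. In the side view, the end face has the plain strip on its right. So the flat base faces world +x/−y. The stand's blue fence is on its left at about (143,190), and the black stop is at about (154,163).

```bash
python3 - <<'E'
from h import *
import pickle
C,t,s=pickle.load(open("cam.pkl","rb"));T,S=C["top"],C["side"]
np.set_printoptions(precision=4,suppress=True)
top=[(363.5,187.2),(356.2,196.7),(340.2,169.7)];sd=[(270.3,258.7),(257.3,255.8),(283.3,237.3)]
print("tri top corners\n",tri(T,top,S,sd))
hs=cv2.cvtColor(t.astype(np.uint8),cv2.COLOR_BGR2HSV)
def rect(m,z,roi):
    k=np.zeros(m.shape,np.uint8);x,y,w,h=roi;k[y:y+h,x:x+w]=m[y:y+h,x:x+w]
    cs,_=cv2.findContours(k,cv2.RETR_EXTERNAL,cv2.CHAIN_APPROX_NONE);c=max(cs,key=cv2.contourArea)
    P=onz(T,c[:,0]+0.0,z)[:,:2];r=cv2.minAreaRect((P*1000).astype(np.float32))
    print(len(c),"c",np.array(r[0]),"size",np.array(r[1])+2.3,"ang",r[2]);return r
g=t.mean(2)
print("hs",end=" ");r=rect(((g>175)*255).astype(np.uint8),.045,(328,165,40,36))
H,Sa,V=hs[...,0],hs[...,1],hs[...,2]
print("fence",end=" ");rect((((H>95)&(H<125)&(Sa>120))*255).astype(np.uint8),.034,(125,165,40,50))
print("stop",end=" ");rect(((g<70)*255).astype(np.uint8),.030,(128,152,52,22))
c=np.array([[138,219.4],[206,202.4],[184.4,113.4],[117,130]],np.float32).reshape(-1,1,2)
q=cv2.cornerSubPix(g.astype(np.uint8),c.copy(),(3,3),(-1,-1),(3,30,.01)).reshape(-1,2)
print(q)
for z,p in((.012,q),(.012,c.reshape(-1,2))):
    W=onz(T,p,z)[:,:2];L=np.array([[-.09,.085],[-.09,-.085],[.135,-.085],[.135,.085]])
    A,B=L-L.mean(0),W-W.mean(0);th=np.arctan2((A[:,0]*B[:,1]-A[:,1]*B[:,0]).sum(),(A*B).sum())
    Rm=np.array([[np.cos(th),-np.sin(th)],[np.sin(th),np.cos(th)]]);o=W.mean(0)-Rm@L.mean(0)
    print("stand o",o,"yaw",np.degrees(th),"res mm",1e3*((L@Rm.T+o)-W))
E
```

```text
tri top corners
 [[ 0.5271 -0.2467  0.0452]
 [ 0.5051 -0.2297  0.0423]
 [ 0.5673 -0.1918  0.0484]]
hs 65 c [ 536.7532 -210.2959] size [70.9003 31.4395] ang 52.268882751464844
fence 81 c [518.6603 276.7617] size [90.3178 20.6016] ang 14.486298561096191
stop 99 c [584.9579 248.3692] size [ 23.2969 108.8834] ang 15.250631332397461
[[137.4772 218.7106]
 [205.5837 201.0513]
 [183.3499 114.1475]
 [117.     130.    ]]
stand o [0.5598 0.2291] yaw 14.663376269851586 res mm [[-2.097   1.4178]
 [-1.4865 -1.9207]
 [ 3.0928 -2.0193]
 [ 0.4906  2.5222]]
stand o [0.559 0.228] yaw 14.48895292748506 res mm [[-1.0432  1.8874]
 [ 0.6693 -1.8294]
 [ 0.2928 -1.1014]
 [ 0.0812  1.0434]]
```

The heat sink is centred at (0.537, −0.210) with its top at 0.045, and its base normal is at yaw −37.7°. The stand origin is about (0.5595, 0.2285), yaw 14.5°. I'm moving above the heat sink with the fingers part-open.

Emit:
{"api": "servo_tool", "payload": {"dr": [[0,0,29.2],[0,0,29.2],[0,0,29.2],[0,0,29.2],[0,0,29.2],[0,0,29.2],[0,0,29.2],[0,0,29.2],[0,0,29.2],[0,0,29.2]], "delta_pos": [[0.311,0.3185,0],[0.311,0.3185,0],[0.311,0.3185,0],[0.311,0.3185,0],[0.311,0.3185,0],[0.311,0.3185,0],[0.311,0.3185,0],[0.311,0.3185,-0.05],[0.311,0.3185,-0.1],[0.311,0.3185,-0.13]], "hand": [0.06,0.06,0.06,0.06,0.06,0.06,0.06,0.06,0.06,0.06], "newtons": 50}}

```text
time_s: 1.5
eef_pos: [0.5349, -0.2132, 0.2932]
ee_rot: [0.002, 0.897, 0.442, 0.002]
wrist_force: [0.6, -0.9, -0.9]
finger_gap: 0.06
grip_force: 0.0
```

```bash
python3 - <<'E'
from rig import *
from h import *
t=camera("top")["pixels"];s=camera("side")["pixels"]
a=cv2.resize(t[110:230,90:390],(800,320),interpolation=cv2.INTER_CUBIC);b=cv2.resize(s[120:300,190:390],(311,280),interpolation=cv2.INTER_CUBIC)
b2=cv2.resize(s[122:192,200:310],(440,280),interpolation=cv2.INTER_CUBIC)
cv2.imwrite("pics/above.png",np.vstack([a,np.hstack([b,b2,np.zeros((280,49,3),np.uint8)])])[:,:,::-1])
E
```

```text
(no output)
```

View pics/above.png

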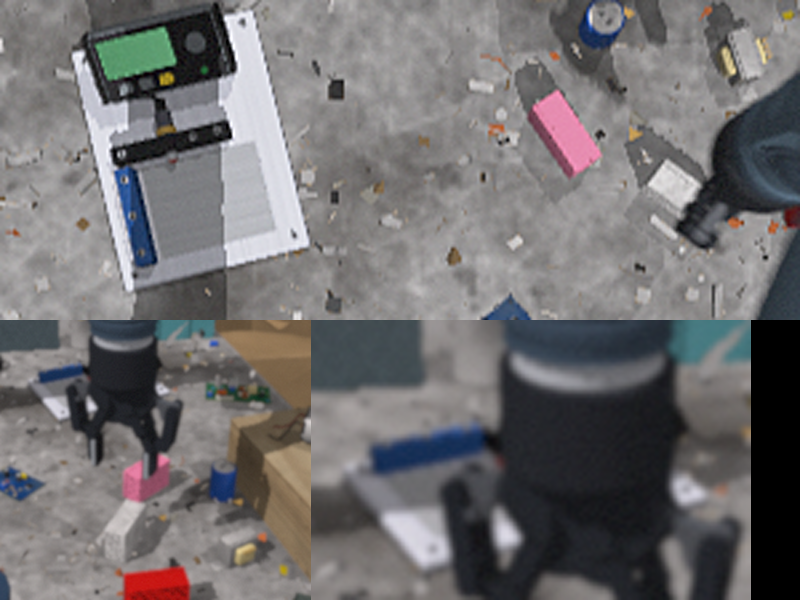

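The side crop shows the fingers over the grey heat sink (tips at about (125,450), sink at (128,525)). The top crop shows the stand clear, with the heat sink end at (675,185). Next I'll settle and descend.

Emit:
{"api": "servo_tool", "payload": {"dr": [[0,0,0],[0,0,0],[0,0,0]], "delta_pos": [[0,0,0],[0,0,0],[0,0,0]], "hand": [0.06,0.06,0.06]}}

```text
time_s: 1.9
eef_pos: [0.533, -0.2163, 0.2955]
ee_rot: [0.002, 0.898, 0.44, 0.001]
wrist_force: [-0.9, 0.6, 0.6]
finger_gap: 0.06
grip_force: 0.0
```

```bash
python3 - <<'E'
from rig import *
from h import *
T=camera("top");t=T["pixels"].astype(float).mean(2)
np.set_printoptions(precision=2,suppress=True)
c=np.array([[138,219.4],[206,202.4],[184.4,113.4],[117,130]],np.float32).reshape(-1,1,2)
# plate mask: bright; fit lines to long/short edges by scanning predicted edges
o=np.array([.5595,.2285]);th=np.radians(14.5);Rm=np.array([[np.cos(th),-np.sin(th)],[np.sin(th),np.cos(th)]])
W=lambda L,z:np.c_[np.atleast_2d(L)@Rm.T+o,np.full(len(np.atleast_2d(L)),z)]
def edge(p,n,z,lo=-.009,hi=.009):  # offset of strongest gradient along n (mm)
    u=np.linspace(lo,hi,37);px=proj(T,W(np.array(p)+u[:,None]*np.array(n),z)).astype(np.float32)
    v=cv2.remap(t.astype(np.float32),px[:,0].reshape(1,-1),px[:,1].reshape(1,-1),1)[0]
    g=np.gradient(cv2.GaussianBlur(v.reshape(1,-1),(7,1),0)[0]);i=np.argmax(abs(g));return u[i]*1e3,abs(g[i])
for nm,pts,n,z in(("-x edge",[(-.09,y) for y in np.linspace(-.07,.07,8)],(1,0),.012),
 ("-y edge",[(x,-.085) for x in np.linspace(-.08,.12,9)],(0,1),.012),
 ("+y edge",[(x,.085) for x in np.linspace(-.08,.05,7)],(0,1),.012),
 ("fence top face",[(x,.05) for x in np.linspace(-.065,.01,7)],(0,1),.034),
 ("stop top face",[(.02,y) for y in(-.035,-.025,-.015,-.005,.005,.025,.035,.045)],(1,0),.030)):
    print(nm,np.array([edge(p,n,z)[0] for p in pts]))
print({k:np.round(get_obs()[k],4) for k in("eef_pos","ee_rot")})
E
```

```text
-x edge [0.  0.5 0.5 0.5 1.  1.5 1.5 2. ]
-y edge [2.  1.5 1.  1.5 1.  2.  1.  2.  1.5]
+y edge [-8.  -1.   0.5 -0.5 -0.5 -0.5  0. ]
fence top face [-3.5 -2.5 -2.5 -3.  -3.  -3.5 -3.5]
stop top face [-1.5 -1.5 -1.5 -1.5 -1.5 -1.5 -1.  -1. ]
{'eef_pos': array([ 0.53, -0.22,  0.3 ]), 'ee_rot': array([0.  , 0.9 , 0.44, 0.  ])}
```

Emit:
{"api": "servo_tool", "payload": {"dr": [[0,0,0],[0,0,0],[0,0,0],[0,0,0],[0,0,0],[0,0,0]], "delta_pos": [[0.004,0.006,0],[0.004,0.006,-0.03],[0.004,0.006,-0.06],[0.004,0.006,-0.09],[0.004,0.006,-0.1015],[0.004,0.006,-0.1015]], "hand": [0.06,0.06,0.06,0.06,0.06,0.06]}}

```text
time_s: 2.55
eef_pos: [0.5357, -0.2084, 0.19]
ee_rot: [-0.001, 0.898, 0.441, -0.001]
wrist_force: [-0.3, 0.9, 0.3]
finger_gap: 0.06
grip_force: 0.0
```

Emit:
{"api": "servo_tool", "payload": {"dr": [[0,0,0],[0,0,0],[0,0,0],[0,0,0],[0,0,0],[0,0,0]], "delta_pos": [[0,0,0],[0,0,0],[0,0,0],[0,0,0],[0,0,0],[0,0,0]], "hand": [0.02,0.02,0.02,0.02,0.02,0.02], "newtons": 50}}

```text
time_s: 3.15
eef_pos: [0.5377, -0.2095, 0.1933]
ee_rot: [0.002, 0.898, 0.441, 0.001]
wrist_force: [-0.2, 0.3, 5.8]
finger_gap: 0.0274
grip_force: 50.1
```

Emit:
{"api": "servo_tool", "payload": {"dr": [[0,0,0],[0,0,0],[0,0,0],[0,0,0],[0,0,0]], "delta_pos": [[0,0,0.02],[0,0,0.05],[0,0,0.08],[0,0,0.1],[0,0,0.1]], "hand": [0.02,0.02,0.02,0.02,0.02]}}

```text
time_s: 3.65
eef_pos: [0.5377, -0.2095, 0.2947]
ee_rot: [0.003, 0.897, 0.441, 0.002]
wrist_force: [0.2, 0.1, -1.2]
finger_gap: 0.0278
grip_force: 49.5
```

Emit:
{"api": "servo_tool", "payload": {"dr": [[0,0,5],[0,0,10],[0,0,15],[0,0,20],[0,0,25],[0,0,30],[0,0,36],[0,0,42],[0,0,48],[0,0,52.2]], "delta_pos": [[0,0.03,0],[0,0.07,0],[0,0.11,0],[0,0.15,0],[0,0.19,0],[0,0.23,0],[0,0.28,0],[0,0.33,0],[0,0.38,0],[0,0.43,0]], "hand": [0.02,0.02,0.02,0.02,0.02,0.02,0.02,0.02,0.02,0.02]}}

```text
time_s: 4.65
eef_pos: [0.5355, 0.2229, 0.2897]
ee_rot: [-0.001, 0.611, 0.792, -0.001]
wrist_force: [1.9, -0.7, -2.2]
finger_gap: 0.0277
grip_force: 49.4
```

Emit:
{"api": "servo_tool", "payload": {"dr": [[0,0,0],[0,0,0],[0,0,0],[0,0,0],[0,0,0]], "delta_pos": [[0,0,0],[0,0,0],[0,0,0],[0,0,0],[0,0,0]], "hand": [0.02,0.02,0.02,0.02,0.02]}}

```text
time_s: 5.15
eef_pos: [0.5366, 0.2197, 0.291]
ee_rot: [-0.0, 0.613, 0.79, -0.0]
wrist_force: [0.3, 0.3, -1.9]
finger_gap: 0.028
grip_force: 49.5
```

```bash
python3 - <<'E'
from rig import *
from h import *
t=camera("top")["pixels"];s=camera("side")["pixels"]
a=cv2.resize(t[105:225,100:230],(430,400),interpolation=cv2.INTER_CUBIC);b=cv2.resize(s[80:200,190:300],(367,400),interpolation=cv2.INTER_CUBIC)
cv2.imwrite("pics/held.png",np.hstack([a,b])[:,:,::-1])
E
```

```text
(no output)
```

View pics/held.png

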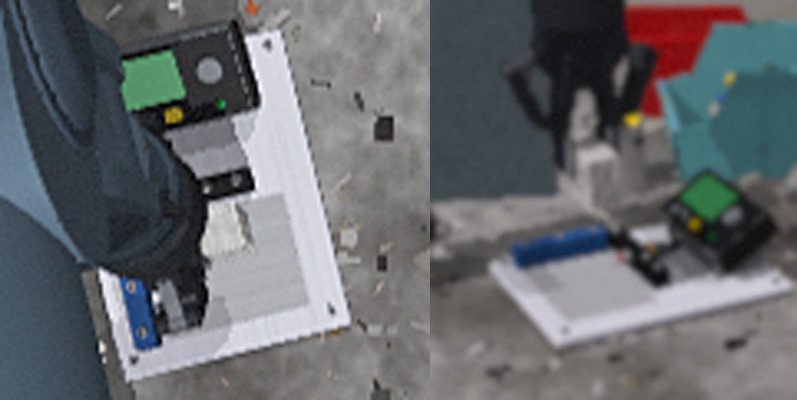

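The heat sink is held upright (side crop (590,180)) above the stand, flat base towards the black stop and clear of fence and probe. I'll check the plate height from two views, then lower.

```bash
python3 - <<'E'
from h import *
import pickle
C,_,_=pickle.load(open("cam.pkl","rb"))
print(tri(C["top"],[(205.8,202.5)],C["side"],[(229,183.8)]))
E
```

```text
[[0.49509231 0.1258022  0.00689011]]
```

Emit:
{"api": "servo_tool", "payload": {"dr": [[0,0,0],[0,0,0],[0,0,0],[0,0,0],[0,0,0],[0,0,0]], "delta_pos": [[0,0.002,-0.02],[0,0.002,-0.045],[0,0.002,-0.065],[0,0.002,-0.078],[0,0.002,-0.078],[0,0.002,-0.078]], "hand": [0.02,0.02,0.02,0.02,0.02,0.02]}}

```text
time_s: 5.85
eef_pos: [0.5367, 0.223, 0.2137]
ee_rot: [0.0, 0.612, 0.791, 0.0]
wrist_force: [0.4, 1.4, -1.0]
finger_gap: 0.0274
grip_force: 49.6
```

Emit:
{"api": "servo_tool", "payload": {"dr": [[0,0,0],[0,0,0],[0,0,0],[0,0,0]], "delta_pos": [[0,0,-0.003],[0,0,-0.006],[0,0,-0.008],[0,0,-0.008]], "hand": [0.02,0.02,0.02,0.02]}}

```text
time_s: 6.25
eef_pos: [0.5366, 0.2232, 0.2055]
ee_rot: [0.0, 0.612, 0.791, 0.0]
wrist_force: [-0.2, 0.6, -1.5]
finger_gap: 0.0279
grip_force: 49.6
```

Emit:
{"api": "servo_tool", "payload": {"dr": [[0,0,0],[0,0,0],[0,0,0]], "delta_pos": [[0,0,-0.001],[0,0,-0.002],[0,0,-0.002]], "hand": [0.02,0.02,0.02]}}

```text
time_s: 6.55
eef_pos: [0.5365, 0.2232, 0.2053]
ee_rot: [0.001, 0.612, 0.791, 0.001]
wrist_force: [-4.6, -1.8, 11.8]
finger_gap: 0.0278
grip_force: 51.0
```

Emit:
{"api": "servo_tool", "payload": {"dr": [[0,0,0],[0,0,0],[0,0,0],[0,0,0],[0,0,0]], "delta_pos": [[0,0,0.001],[-0.0005,0.002,0.001],[-0.001,0.004,0.001],[-0.0015,0.006,0.001],[-0.0015,0.006,0.001]], "hand": [0.02,0.02,0.02,0.02,0.02]}}

```text
time_s: 7.05
eef_pos: [0.5359, 0.2286, 0.2054]
ee_rot: [0.002, 0.612, 0.791, 0.0]
wrist_force: [0.1, -4.3, 5.3]
finger_gap: 0.0277
grip_force: 50.4
```

Emit:
{"api": "servo_tool", "payload": {"dr": [[0,0,0],[0,0,0],[0,0,0]], "delta_pos": [[-0.0003,0.001,0],[-0.0005,0.002,0],[-0.0005,0.002,0]], "hand": [0.02,0.02,0.02]}}

```text
time_s: 7.35
eef_pos: [0.5356, 0.2305, 0.2054]
ee_rot: [0.002, 0.612, 0.791, 0.0]
wrist_force: [0.3, -4.4, 5.3]
finger_gap: 0.0277
grip_force: 50.4
```

Emit:
{"api": "servo_tool", "payload": {"dr": [[0,0,0],[0,0,0],[0,0,0]], "delta_pos": [[-0.0003,0.001,0],[-0.0005,0.002,0],[-0.0005,0.002,0]], "hand": [0.02,0.02,0.02]}}

```text
time_s: 7.65
eef_pos: [0.5351, 0.2325, 0.2054]
ee_rot: [0.002, 0.612, 0.791, 0.0]
wrist_force: [0.6, -3.5, 5.1]
finger_gap: 0.028
grip_force: 50.4
```

Emit:
{"api": "servo_tool", "payload": {"dr": [[0,0,0],[0,0,0],[0,0,0]], "delta_pos": [[-0.0003,0.001,0],[-0.0005,0.002,0],[-0.0005,0.002,0]], "hand": [0.02,0.02,0.02]}}

```text
time_s: 7.95
eef_pos: [0.5347, 0.2345, 0.2054]
ee_rot: [0.002, 0.612, 0.791, 0.0]
wrist_force: [0.9, -4.3, 5.2]
finger_gap: 0.0277
grip_force: 50.4
```

Emit:
{"api": "servo_tool", "payload": {"dr": [[0,0,0],[0,0,0],[0,0,0]], "delta_pos": [[-0.0003,0.001,0],[-0.0005,0.002,0],[-0.0005,0.002,0]], "hand": [0.02,0.02,0.02]}}

```text
time_s: 8.25
eef_pos: [0.5342, 0.2365, 0.2054]
ee_rot: [0.002, 0.612, 0.791, 0.0]
wrist_force: [0.1, -4.4, 5.5]
finger_gap: 0.0277
grip_force: 50.4
```

Emit:
{"api": "servo_tool", "payload": {"dr": [[0,0,0],[0,0,0]], "delta_pos": [[-0.0003,0.001,0],[-0.0003,0.001,0]], "hand": [0.02,0.02]}}

```text
time_s: 8.45
eef_pos: [0.5339, 0.2376, 0.2054]
ee_rot: [0.002, 0.612, 0.791, 0.0]
wrist_force: [1.5, -4.9, 5.6]
finger_gap: 0.0276
grip_force: 50.4
```

Emit:
{"api": "servo_tool", "payload": {"dr": [[0,0,0],[0,0,0],[0,0,0]], "delta_pos": [[-0.0003,0.001,0],[-0.0003,0.001,0],[-0.0003,0.001,0]], "hand": [0.02,0.02,0.02]}}

```text
time_s: 8.75
eef_pos: [0.5336, 0.2386, 0.2054]
ee_rot: [0.002, 0.612, 0.791, 0.0]
wrist_force: [1.5, -3.6, 6.1]
finger_gap: 0.0277
grip_force: 50.4
```

Emit:
{"api": "servo_tool", "payload": {"dr": [[0,0,0],[0,0,0],[0,0,0]], "delta_pos": [[-0.0003,0.001,0],[-0.0003,0.001,0],[-0.0003,0.001,0]], "hand": [0.02,0.02,0.02]}}

```text
time_s: 9.05
eef_pos: [0.5333, 0.2395, 0.2054]
ee_rot: [0.002, 0.612, 0.791, 0.0]
wrist_force: [0.7, -4.8, 4.0]
finger_gap: 0.0279
grip_force: 50.4
```

Emit:
{"api": "servo_tool", "payload": {"dr": [[0,0,0],[0,0,0],[0,0,0],[0,0,0]], "delta_pos": [[-0.0003,0.001,0],[-0.0005,0.002,0],[-0.0005,0.002,0],[-0.0005,0.002,0]], "hand": [0.02,0.02,0.02,0.02]}}

```text
time_s: 9.45
eef_pos: [0.5329, 0.2408, 0.2054]
ee_rot: [0.003, 0.613, 0.79, -0.0]
wrist_force: [2.1, -8.2, 6.0]
finger_gap: 0.0274
grip_force: 50.4
```

```bash
python3 - <<'E'
from rig import *
from h import *
t=camera("top")["pixels"];s=camera("side")["pixels"]
a=cv2.resize(t[140:220,110:190],(400,400),interpolation=cv2.INTER_CUBIC);b=cv2.resize(s[125:195,200:270],(400,400),interpolation=cv2.INTER_CUBIC)
cv2.imwrite("pics/slide.png",np.hstack([a,b])[:,:,::-1])
E
```

```text
(no output)
```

View pics/slide.png

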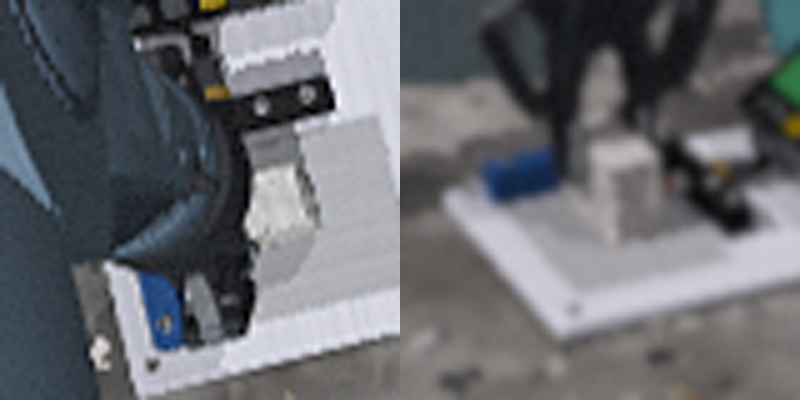

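The side crop shows the heat sink on the plate at (625,185), clear of the red probe tip (670,185). The force jump indicates fence contact, so I'll press a little more and hold.

Emit:
{"api": "servo_tool", "payload": {"dr": [[0,0,0],[0,0,0],[0,0,0],[0,0,0]], "delta_pos": [[-0.0003,0.001,0],[-0.0003,0.001,0],[-0.0003,0.001,0],[-0.0003,0.001,0]], "hand": [0.02,0.02,0.02,0.02]}}

```text
time_s: 9.95
eef_pos: [0.5328, 0.2412, 0.2055]
ee_rot: [0.004, 0.613, 0.79, -0.001]
wrist_force: [1.4, -9.5, 6.5]
finger_gap: 0.0276
grip_force: 50.5
```

Emit:
{"api": "servo_tool", "payload": {"dr": [[0,0,0],[0,0,0],[0,0,0],[0,0,0]], "delta_pos": [[-0.0005,0.002,0],[-0.0005,0.002,0],[-0.0005,0.002,0],[-0.0005,0.002,0]], "hand": [0.02,0.02,0.02,0.02]}}

```text
time_s: 10.35
eef_pos: [0.5326, 0.242, 0.2056]
ee_rot: [0.006, 0.613, 0.79, -0.002]
wrist_force: [3.0, -15.3, 7.8]
finger_gap: 0.0275
grip_force: 50.6
```

Emit:
{"api": "servo_tool", "payload": {"dr": [[0,0,0],[0,0,0],[0,0,0],[0,0,0],[0,0,0],[0,0,0],[0,0,0],[0,0,0]], "delta_pos": [[0.0019,0.0005,0],[0.0039,0.001,0],[0.0058,0.0015,0],[0.0077,0.002,0],[0.0097,0.0025,0],[0.0126,0.0033,0],[0.0155,0.004,0],[0.0155,0.004,0]], "hand": [0.02,0.02,0.02,0.02,0.02,0.02,0.02,0.02]}}

```text
time_s: 11.15
eef_pos: [0.5408, 0.244, 0.2054]
ee_rot: [-0.0, 0.613, 0.79, -0.01]
wrist_force: [-20.3, -22.0, 34.8]
finger_gap: 0.0278
grip_force: 53.4
```

```bash
python3 - <<'E'
from rig import *
from h import *
o=get_obs();print(o["eef_pos"],o["wrist_force"],o["moment"]);q=o["ee_rot"];print(R.from_quat(np.r_[q[1:],q[0]]).as_matrix().round(4))
t=camera("top")["pixels"];s=camera("side")["pixels"]
a=cv2.resize(t[140:220,110:190],(400,400),interpolation=cv2.INTER_CUBIC);b=cv2.resize(s[125:195,200:270],(400,400),interpolation=cv2.INTER_CUBIC)
cv2.imwrite("pics/slide2.png",np.hstack([a,b])[:,:,::-1])
E
```

```text
[0.54078338 0.24402159 0.20542218] [-20.28302554 -21.95305125  34.80050993] [-4.27830421  4.50231954  0.24384608]
[[-0.2492  0.9684 -0.0124]
 [ 0.9684  0.2489 -0.0157]
 [-0.0121 -0.0159 -0.9998]]
```

View pics/slide2.png

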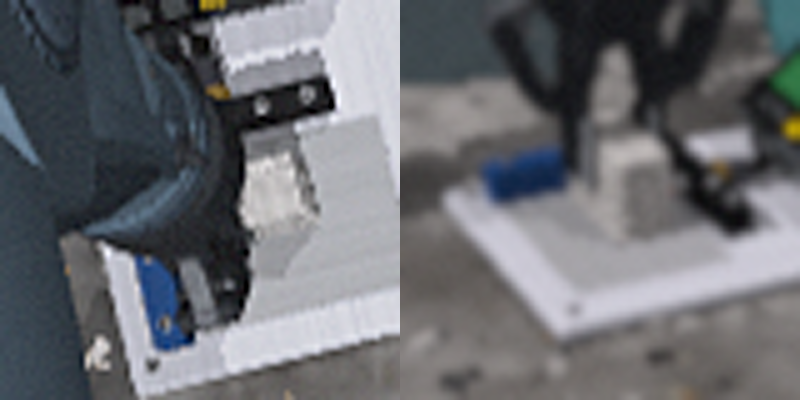

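It is self-jamming on the plate because the wrist tilts about 0.02 rad and bears down 35 N. I'll back off a little and unload vertically.

Emit:
{"api": "servo_tool", "payload": {"dr": [[0,0,0],[0,0,0],[0,0,0],[0,0,0]], "delta_pos": [[-0.0039,-0.001,0.0005],[-0.0039,-0.001,0.001],[-0.0039,-0.001,0.0015],[-0.0039,-0.001,0.0015]], "hand": [0.02,0.02,0.02,0.02]}}

```text
time_s: 11.65
eef_pos: [0.5395, 0.2437, 0.2056]
ee_rot: [0.002, 0.613, 0.79, -0.007]
wrist_force: [-9.3, -18.3, 16.4]
finger_gap: 0.0279
grip_force: 51.5
```

Emit:
{"api": "servo_tool", "payload": {"dr": [[0,0,0],[0,0,0],[0,0,0]], "delta_pos": [[0,0,0.0005],[0,0,0.001],[0,0,0.001]], "hand": [0.02,0.02,0.02]}}

```text
time_s: 11.95
eef_pos: [0.5396, 0.2438, 0.2057]
ee_rot: [0.002, 0.613, 0.79, -0.008]
wrist_force: [-7.0, -18.1, 10.4]
finger_gap: 0.0276
grip_force: 50.8
```

Emit:
{"api": "servo_tool", "payload": {"dr": [[0,0,0],[0,0,0],[0,0,0],[0,0,0],[0,0,0]], "delta_pos": [[0,0,0.001],[0.001,0.0003,0.001],[0.0019,0.0005,0.0012],[0.0029,0.0008,0.0015],[0.0029,0.0008,0.0015]], "hand": [0.02,0.02,0.02,0.02,0.02]}}

```text
time_s: 12.45
eef_pos: [0.5407, 0.2441, 0.2058]
ee_rot: [-0.0, 0.613, 0.79, -0.01]
wrist_force: [-10.1, -17.6, 8.1]
finger_gap: 0.0277
grip_force: 50.8
```

Emit:
{"api": "servo_tool", "payload": {"dr": [[0,0,0],[0,0,0],[0,0,0]], "delta_pos": [[0.0003,-0.001,0.0002],[0.0005,-0.002,0.0004],[0.0005,-0.002,0.0004]], "hand": [0.02,0.02,0.02]}}

```text
time_s: 12.75
eef_pos: [0.5432, 0.2439, 0.2063]
ee_rot: [0.0, 0.613, 0.79, -0.006]
wrist_force: [-3.8, -10.6, -1.8]
finger_gap: 0.0279
grip_force: 49.5
```

Emit:
{"api": "servo_tool", "payload": {"dr": [[0,0,0],[0,0,0],[0,0,0],[0,0,0]], "delta_pos": [[0.001,0.0003,0.0003],[0.0019,0.0005,0.0006],[0.0029,0.0008,0.0008],[0.0029,0.0008,0.0008]], "hand": [0.02,0.02,0.02,0.02]}}

```text
time_s: 13.15
eef_pos: [0.5462, 0.2448, 0.2069]
ee_rot: [0.0, 0.613, 0.79, -0.006]
wrist_force: [-2.9, -10.1, -2.2]
finger_gap: 0.0275
grip_force: 49.5
```

Emit:
{"api": "servo_tool", "payload": {"dr": [[0,0,0],[0,0,0],[0,0,0],[0,0,0],[0,0,0]], "delta_pos": [[0.001,0.0003,-0.0005],[0.0019,0.0005,-0.001],[0.0029,0.0008,-0.001],[0.0039,0.001,-0.001],[0.0039,0.001,-0.001]], "hand": [0.02,0.02,0.02,0.02,0.02]}}

```text
time_s: 13.65
eef_pos: [0.5504, 0.2458, 0.2062]
ee_rot: [0.0, 0.613, 0.79, -0.006]
wrist_force: [-3.8, -10.0, -1.8]
finger_gap: 0.0276
grip_force: 49.8
```

Emit:
{"api": "servo_tool", "payload": {"dr": [[0,0,0],[0,0,0],[0,0,0],[0,0,0],[0,0,0]], "delta_pos": [[0.001,0.0003,-0.0003],[0.0019,0.0005,-0.0005],[0.0029,0.0008,-0.0005],[0.0039,0.001,-0.0005],[0.0039,0.001,-0.0005]], "hand": [0.02,0.02,0.02,0.02,0.02]}}

```text
time_s: 14.15
eef_pos: [0.5537, 0.2467, 0.2058]
ee_rot: [-0.0, 0.613, 0.79, -0.006]
wrist_force: [-4.4, -11.3, 1.9]
finger_gap: 0.0279
grip_force: 50.0
```

Emit:
{"api": "servo_tool", "payload": {"dr": [[0,0,0],[0,0,0],[0,0,0],[0,0,0],[0,0,0]], "delta_pos": [[0.001,0.0003,0],[0.0019,0.0005,0],[0.0029,0.0008,0],[0.0039,0.001,0],[0.0039,0.001,0]], "hand": [0.02,0.02,0.02,0.02,0.02]}}

```text
time_s: 14.65
eef_pos: [0.5565, 0.2474, 0.2058]
ee_rot: [-0.001, 0.612, 0.79, -0.007]
wrist_force: [-8.6, -13.1, 6.1]
finger_gap: 0.0279
grip_force: 50.3
```

Emit:
{"api": "servo_tool", "payload": {"dr": [[0,0,0],[0,0,0],[0,0,0],[0,0,0],[0,0,0]], "delta_pos": [[0.001,0.0003,0.0003],[0.0019,0.0005,0.0005],[0.0029,0.0008,0.0007],[0.0039,0.001,0.0009],[0.0039,0.001,0.0009]], "hand": [0.02,0.02,0.02,0.02,0.02]}}

```text
time_s: 15.15
eef_pos: [0.56, 0.2483, 0.2058]
ee_rot: [-0.001, 0.612, 0.79, -0.008]
wrist_force: [-8.7, -11.9, 1.6]
finger_gap: 0.028
grip_force: 49.9
```

Emit:
{"api": "servo_tool", "payload": {"dr": [[0,0,0],[0,0,0],[0,0,0],[0,0,0]], "delta_pos": [[0.001,0.0003,0.0002],[0.0019,0.0005,0.0004],[0.0029,0.0008,0.0006],[0.0029,0.0008,0.0006]], "hand": [0.02,0.02,0.02,0.02]}}

```text
time_s: 15.55
eef_pos: [0.5622, 0.2489, 0.2059]
ee_rot: [-0.002, 0.613, 0.79, -0.009]
wrist_force: [-9.1, -12.9, 1.1]
finger_gap: 0.0279
grip_force: 49.8
```

Emit:
{"api": "servo_tool", "payload": {"dr": [[0,0,0],[0,0,0],[0,0,0],[0,0,0]], "delta_pos": [[0.001,0.0003,0.0002],[0.0019,0.0005,0.0003],[0.0029,0.0008,0.0004],[0.0029,0.0008,0.0004]], "hand": [0.02,0.02,0.02,0.02]}}

```text
time_s: 15.95
eef_pos: [0.5632, 0.2492, 0.2059]
ee_rot: [-0.004, 0.613, 0.79, -0.011]
wrist_force: [-14.8, -13.7, 5.8]
finger_gap: 0.0277
grip_force: 50.1
```

Emit:
{"api": "servo_tool", "payload": {"dr": [[0,0,0],[0,0,0],[0,0,0],[0,0,0]], "delta_pos": [[0.001,0.0003,0],[0.0019,0.0005,0],[0.0029,0.0008,0],[0.0029,0.0008,0]], "hand": [0.02,0.02,0.02,0.02]}}

```text
time_s: 16.35
eef_pos: [0.5642, 0.2495, 0.2059]
ee_rot: [-0.005, 0.613, 0.79, -0.013]
wrist_force: [-21.4, -16.4, 11.9]
finger_gap: 0.0274
grip_force: 50.6
```

Emit:
{"api": "servo_tool", "payload": {"dr": [[0,0,0],[0,0,0],[0,0,0],[0,0,0]], "delta_pos": [[0,0,0.0005],[0,0,0.001],[0,0,0.0014],[0,0,0.0014]], "hand": [0.02,0.02,0.02,0.02]}}

```text
time_s: 16.75
eef_pos: [0.5643, 0.2496, 0.206]
ee_rot: [-0.005, 0.613, 0.79, -0.013]
wrist_force: [-18.5, -14.5, 3.4]
finger_gap: 0.0281
grip_force: 49.7
```

```bash
python3 - <<'E'
from rig import *
from h import *
o=get_obs();print(o["eef_pos"],o["wrist_force"],o["moment"]);q=o["ee_rot"];print(R.from_quat(np.r_[q[1:],q[0]]).as_matrix().round(4))
t=camera("top")["pixels"];s=camera("side")["pixels"]
a=cv2.resize(t[140:210,120:190],(400,400),interpolation=cv2.INTER_CUBIC);b=cv2.resize(s[125:180,215:270],(400,400),interpolation=cv2.INTER_CUBIC)
cv2.imwrite("pics/seat.png",np.hstack([a,b])[:,:,::-1])
E
```

```text
[0.56428087 0.24959106 0.2059699 ] [-18.52356154 -14.46377964   3.39790215] [-2.84033031  3.90678032 -0.09156394]
[[-0.2495  0.9681 -0.0241]
 [ 0.9683  0.2492 -0.0142]
 [-0.0078 -0.0269 -0.9996]]
```

View pics/seat.png

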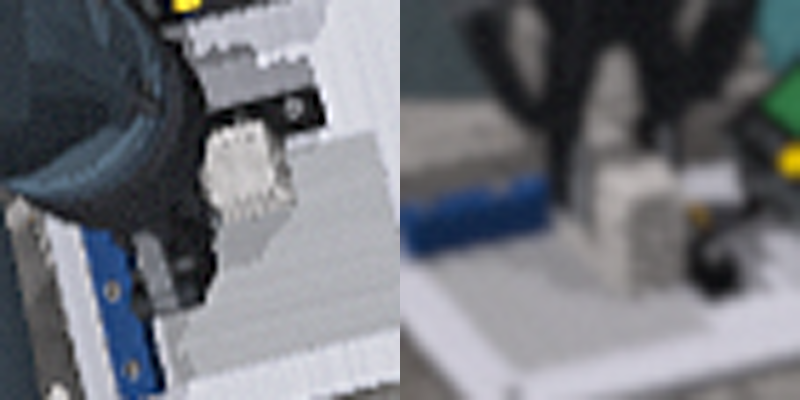

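The side crop shows the heat sink base against the black stop at (690,240), and unloading z did not move it, so the x force is the stop. I'll correct the wrist tilt a little so the low part presses too.

Emit:
{"api": "servo_tool", "payload": {"dr": [[0.1,-0.4,0],[0.2,-0.8,0],[0.2,-0.8,0],[0.2,-0.8,0]], "delta_pos": [[0,0,0],[0,0,0],[0,0,0],[0,0,0]], "hand": [0.02,0.02,0.02,0.02]}}

```text
time_s: 17.25
eef_pos: [0.5626, 0.2492, 0.2058]
ee_rot: [-0.002, 0.613, 0.79, -0.009]
wrist_force: [-22.5, -16.5, 8.7]
finger_gap: 0.0274
grip_force: 50.0
```

Emit:
{"api": "servo_tool", "payload": {"dr": [[0,0,0],[0,0,0],[0,0,0],[0,0,0],[0,0,0]], "delta_pos": [[0,0,0],[0,0,0],[0,0,0],[0,0,0],[0,0,0]], "hand": [0.02,0.02,0.02,0.02,0.02]}}

```text
time_s: 17.75
eef_pos: [0.5627, 0.2492, 0.2059]
ee_rot: [-0.002, 0.613, 0.79, -0.009]
wrist_force: [-22.2, -16.6, 9.7]
finger_gap: 0.0277
grip_force: 50.0
```

```bash
python3 - <<'E'
from rig import *
from h import *
t=camera("top")["pixels"];s=camera("side")["pixels"]
a=cv2.resize(t[105:225,100:230],(430,400),interpolation=cv2.INTER_CUBIC);b=cv2.resize(s[125:180,215:270],(370,400),interpolation=cv2.INTER_CUBIC)
cv2.imwrite("pics/fin.png",np.hstack([a,b])[:,:,::-1])
E
```

```text
(no output)
```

View pics/fin.png

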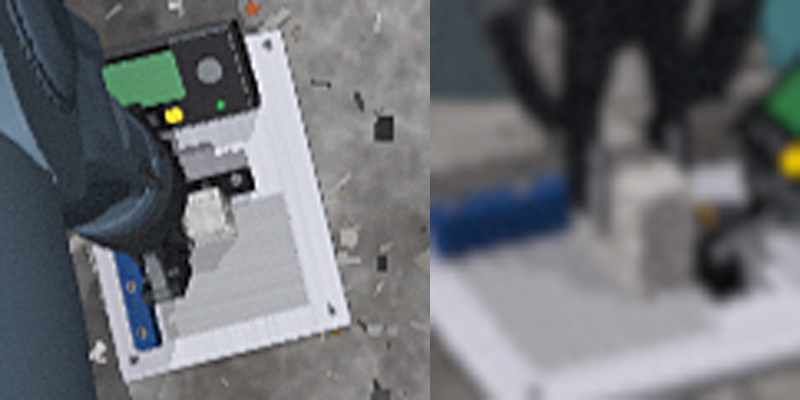

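The final view shows the sink upright at side crop (645,225), flush on the stop (700,245) with its end at the fence. Forces are steady, about 25 N along x and 10 N along y in stand axes. I'm handing it in.

```bash
python3 -c "
from rig import *
print(close_job())"
```

```text
the job is handed in; nothing more can be done
None
```

I handed the job in with the heat sink still gripped and pressed into the corner against the end stop and fence; the verdict was not returned, and seating and probe depth are judged from forces and position only.

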